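# Clear the spoon and snap the salad spinner's latch shut

## Robot

A 6-joint arm with a two-finger parallel gripper is mounted at the origin on the work surface. World frame = base frame: x ahead of the robot, y to its left, z up, the work surface at z = 0. Lengths are in m, angles in rad, forces in N, time in s.
With the tool pointing down it reaches from about 0.3 to 1 m from the base axis. Payload 5.1 kg.
Tool frame: the origin (TCP) lies between the finger pads; the fingertips stand 25 mm ahead of it and the grasp point (between the pads) lies 6 mm ahead of it (r.finger_overhang is the distance from the TCP to the fingertips, in m); z points along the fingers, y is the direction in which the jaws open and shut (so a half turn about z gives the same grasp; the last joint's range is limited). The gripper opens to 95 mm and grips with 3 to 60 N. Pads are 20 mm wide; open, the fingers measure 119 mm over their backs; the gripper's body (75 mm by 180 mm) begins 59 mm behind the grasp point.
Start: joints at [-1.383, 0.124, 1.65, -0, 1.367, -0.083], TCP at [0.174, -0.626, 0.24] pointing down, gripper open.
Joint ranges: [-2.61, 2.61], [-1.02, 2.33], [0.03, 2.71], [-1.35, 4.49], [0.32, 2.68], [-2.91, 2.91]. Speed limits (rad/s): [2.57, 2.57, 3.14, 3.14, 3.14, 3.14].

## Interface

Orientations are given as a unit quaternion [x, y, z, w].
In Python, from bench import r, read_camera, ticket gives the robot as it stands. The module is installed in compiled form; this text tells all that it offers.
- The arm moves only by the tool servo_tool, never from a script. Its argument "moves" is a list that holds one entry, the list of rows, each a list of 7 numbers: the finger opening in cm, from 0 to 9.51, then the shift along the world's x, y, z in cm, then the turn, a rotation vector about the world's x, y, z in degrees. A call has 1 to 10 rows; each row is the pose to reach, as a shift and turn from the pose commanded when the call began; what a row does not reach only later rows make up. A row lasts 1/12 s, in which the tool goes at most 41.7 mm and 7.16 degrees, less where a joint would pass 70% of its speed; a pose out of reach is approached as far as the arm can. A call with a gripper value outside its range is refused whole. The fingers move at their own pace and stop on an object; "grip_force" is the grip in N (left out, the last holds). Time passes only in rows, so rows that repeat a pose let the fingers close. It gives the time, the measured TCP pose, the force and the opening at its end, in the units of the state.
- r.sense(): the state, without advancing time (a new reading comes with each control period).
- read_camera(name): name is "scene" or "top" or "wrist"; returns a dict with "img" (420x560x3 uint8, red, green, blue), "depth" (420x560 float32, m along the optical axis (not along the pixel's ray), 0 where there is no reading), "camera_matrix" (3x3 intrinsics, pixels), "origin" and "attitude" of the camera in the world; the wrist camera has in their place "tool_from_camera" (4x4, takes a point from camera to tool coordinates, whose origin is the TCP and whose axes are the flange's). Camera axes: x right, y up, looking along -z (the intrinsics and any distortion apply to the point x, -y, -z); pixel columns grow to the right and rows downward; lengths in m; the calibration is good to about 2 mm. The wrist camera is an equidistant fisheye: a pixel r from the principal point sees the ray r / f radians off the axis. A picture is of the moment at which its call begins: read the wrist's pose just before it.
- ticket.job_done(): hands the job in, once; it reports no verdict.
The state is a dict: "clock": time; "joints": joint angles; "qd": joint speeds; "effort": joint torques, N m; "tcp_pos": TCP position; "tool_rot": TCP orientation; "ft_force": force on the tool from outside, world axes, zero at the start; "ft_torque": the same for the moment, N m; "opening": finger opening in m.
Only numpy, scipy, OpenCV 4.12 (cv2) and the standard library are available. Lean on these libraries where they do the work, as an engineer would, in place of code of your own. Each camera call takes 0.05 s, during which the arm holds its last target.

## Task

The spinner's lid has to be latched, but the wooden spoon lies in the latch's way: first lay the spoon on the serving plate, without dropping it, with its middle near the plate's centre. Then flip the T-handled latch lever over so that it snaps past centre and lies fully down against its stop on the lid. Do not bump the lamp that reaches over the latch, and leave the plate and all the other things where they are.

Things in the scene. Friction and masses are not known exactly. Their poses are not given: they have to be found in the camera images.
- spinner: Hand-crank salad spinner, held fast by its suction foot; flat white lid 230 mm across, lid top 120 mm above the table. Origin: centre of its underside. x points from the latch (on the rim, robot side) across the lid's centre to the far side; y left; z up. A grey crank hub, 30 mm across, stands 24 mm up at the lid's centre.
- latch_pivot (a point): Hinge of the latch lever, between two grey cheeks (42 mm over both, tops 22 mm above the lid) at the rim; 105 mm to the -x side of the spinner's centre, 134 mm above the table (14 mm above the lid). The hinge axis is parallel to the spinner's y axis.
- latch_bar (a point): Centre of the latch's T-bar: a steel crossbar 18 mm thick and 60 mm long, parallel to the spinner's y, 80 mm from the hinge on a flat steel arm 18 mm wide and 10 mm thick. It swings in the spinner's x-z plane.
- latch (a joint): Lever angle. 0: open at a stop, rising from the hinge, leaning 20 deg back (110 deg from the spinner's +x). 1.92: closed at a stop, flat along +x over the lid (T-bar underside 5 mm above it). Sprung away from dead centre at 1.22: resists with about 9 N at the T-bar when open, less towards dead centre, then snaps shut by itself and holds. Things on the lid under it stop it closing.
- crank (a joint): Crank angle (rad): direction of the crank arm from the spinner's x axis, about z. Arm 75 mm to a 24 mm knob, knob top 194 mm above the table. Turns loosely; not needed.
- lamp: Slim bar lamp, fixed: foot 110 mm across, 160 mm beyond the spinner's centre along its +x; thin post 315 mm high; a level arm runs back along the lamp's -x over the latch. Head 36 mm wide, 298 to 320 mm above the table, ends 210 mm from the post, i.e. 50 mm to the -x side of the spinner's centre: it bars a vertical tool from the closing latch. Origin: on the table under the free end; axes as spinner.
- spoon: Olive-wood spoon, 174 mm long, about 45 g, flat on the lid, its head where the latch lands, its handle out over the rim to the spinner's +y. Origin: on the underside at mid-length. x points to the handle's end (85 mm away); head centre at x = -65 mm, 48 mm across, 16 mm high. Handle 14 mm wide and high, x = -44 to 85 mm, underside level with the head's.
- plate: Round white ceramic serving plate, 220 mm across, rim 22 mm high, floor 5 mm up inside, sides sloping, so that a long thing rests some 10 mm up; standing loose on the table. Origin: centre of its underside.
- scoop: Stainless measuring scoop, bystander: cup 60 mm across and 40 mm high (origin under its centre), handle along x to 128 mm.
- jar: Glass jar, bystander, 72 mm across, 110 mm high. Origin under its centre.
- oil: Green glass oil bottle, bystander, 62 mm across, 220 mm high. Origin under its centre.
- bowl: Small white bowl, bystander, 100 mm across, 45 mm high. Origin under its centre.
- mug: White mug, bystander, 76 mm across, 90 mm high, handle at +y. Origin under its centre.
- mill: Dark wooden pepper mill, bystander, 56 mm across, 152 mm high. Origin under its centre.
Mind the look-alikes: they are no part of the job. What is shaped like the spoon but turquoise is not meant.

How it is judged:
On the way, in this order (a step that is already met when the one before it is completed fails the run):
1. the spoon lies on the plate, released (horizontal distance between spoon and plate below 0.06 m and z of spoon in the frame of plate below 0.045 m and contact force between spoon and plate above 0.1 N and contact force between spoon and the fingers below 0.05 N and linear speed of spoon below 0.05 m/s), for 0.3 s.
2. the latch has snapped past centre and lies home on the lid (value of joint latch above 1.86 rad), for 0.3 s.
At the end, for the whole second after the job is handed in: The spoon rests on the plate, at rest, its middle within 60 mm of the plate's centre (seen from above), and the latch lever is closed: joint above 1.86 rad (within 0.06 rad of its stop) (all of step 1 and value of joint latch above 1.86 rad and velocity of joint latch below 0.1 rad/s and linear speed of plate below 0.05 m/s); the robot touches nothing.
It fails at once if the spoon is dropped (falls free faster than 0.9 m/s, about 40 mm) (linear speed of spoon above 0.9 m/s and contact force between spoon and the fingers below 0.01 N).
It fails at once if the robot bumps the lamp (over 5 N) (contact force between any of the arm, the fingers and lamp above 5 N).
It fails at once if the plate is pushed more than 30 mm (distance of plate from where it was at the start of the episode above 0.03 m).
It fails at once if a bystander is moved more than 30 mm or knocked over (distance of any of scoop, jar, oil, bowl, mug, mill from where it was at the start of the episode above 0.03 m or angle between any of scoop, jar, oil, bowl, mug, mill's own z axis and vertical above 0.35 rad).
It also fails if it takes over 64 s, if anything falls off the work surface, if the arm or the gripper's body presses on something with over 40 N, if the wrist force passes 120 N, or if a joint passes its speed limit or range.

## Working session

There is one attempt and no reset: what is moved stays moved. The work goes in short steps, Python scripts to look and compute and a tool call to move; the robot and the scene stay as the last step left them, time stands still between calls to the robot, and variables do not carry over. Pictures are saved under pics/ and viewed, and the job is handed in when it is done.

Besides the shell and the picture viewer there is one more tool, called after "Emit:" as name([rows], argument=value, ...), one row to a line, values as JSON. servo_tool: Moves the arm, as the interface text tells. Its arguments: {"type":"object","properties":{"moves":{"type":"array","items":{"type":"array","items":{"type":"array","items":{"type":"number"}}}},"grip_force":{"type":"number"}},"required":["moves"]}

```bash
mkdir -p pics; python3 - <<'E'
from bench import r, read_camera
import cv2, numpy as np
s=r.sense(); print({k:np.round(v,3).tolist() for k,v in s.items()})
for n in ["scene","top","wrist"]:
    c=read_camera(n); cv2.imwrite(f"pics/{n}0.png",c["img"][:,:,::-1])
    print(n,{k:np.round(v,4).tolist() for k,v in c.items() if k not in("img","depth")})
    d=c["depth"]; print(d.min(),d.max(),(d==0).mean())
    np.savez(f"{n}0.npz",**c)
print(r.sense()["clock"])
E
```

```text
{'clock': 0.0, 'joints': [-1.383, 0.125, 1.652, -0.0, 1.367, -0.083], 'qd': [0.0, -0.001, -0.001, 0.001, 0.003, -0.0], 'effort': [0.0, -41.76, -35.993, 0.078, 0.049, -0.0], 'tcp_pos': [0.174, -0.626, 0.238], 'tool_rot': [0.991, 0.135, -0.0, -0.001], 'ft_force': [-0.211, -0.817, 0.146], 'ft_torque': [-0.022, -0.015, -0.013], 'opening': 0.095}
scene {'camera_matrix': [[495.4479, 0.0, 283.8674], [0.0, 495.4479, 208.2243], [0.0, 0.0, 1.0]], 'origin': [1.0748, 0.6841, 1.1827], 'attitude': [0.1121, 0.3394, 0.8797, 0.3135]}
0.0 3.0058818 0.003945578231292517
top {'camera_matrix': [[436.7943, 0.0, 281.8677], [0.0, 436.7943, 215.0536], [0.0, 0.0, 1.0]], 'origin': [0.2367, -0.0378, 1.4827], 'attitude': [0.0663, -0.0712, -0.6996, 0.7079]}
0.0 2.5559106 0.0041709183673469385
wrist {'camera_matrix': [[325.1923, 0.0, 269.3847], [0.0, 325.1923, 206.5832], [0.0, 0.0, 1.0]], 'tool_from_camera': [[-0.0009, 0.9674, 0.2532, 0.071], [1.0, 0.0009, 0.0002, 0.0004], [-0.0, 0.2532, -0.9674, -0.1455], [0.0, 0.0, 0.0, 1.0]]}
0.0 1.218405 0.036258503401360546
0.15
```

View pics/scene0.png

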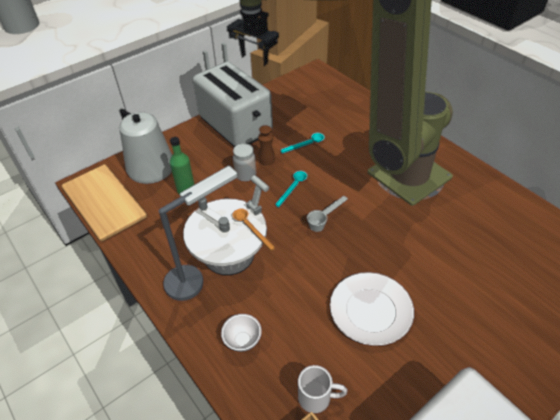

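View pics/top0.png

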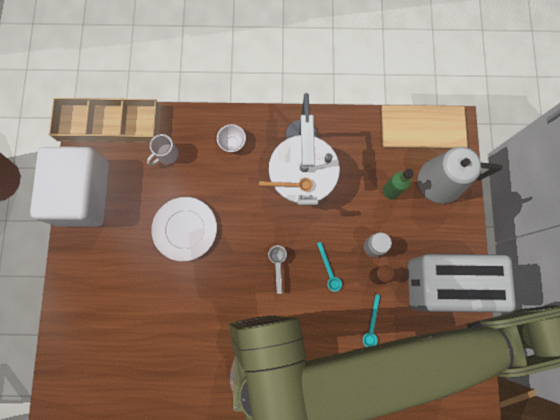

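View pics/wrist0.png

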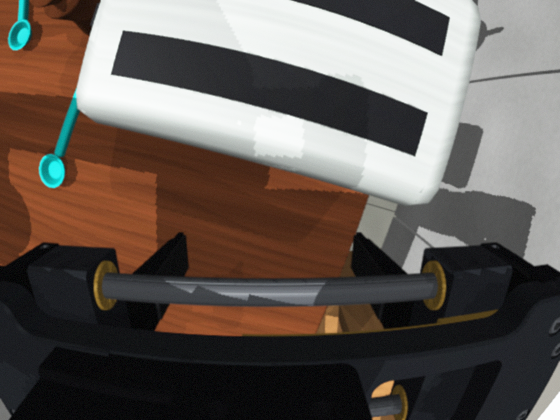

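The orange-brown spoon lies on the lid at top (262–312, 184) with its head at (306, 185). The turquoise look-alikes are at (329, 268) and (372, 322). The plate is at (185, 229), and the latch stands at (308, 200). Next I'll measure these and enlarge a crop.

```bash
cat > h.py <<'E'
import numpy as np, cv2
from scipy.spatial.transform import Rotation as R
def load(n): return dict(np.load(n))
def pts(c, uv, depth=None):
    uv=np.atleast_2d(uv).astype(float); K=c["camera_matrix"]
    x=(uv[:,0]-K[0,2])/K[0,0]; y=(uv[:,1]-K[1,2])/K[1,1]
    d=np.c_[x,-y,-np.ones(len(x))]@R.from_quat(c["attitude"]).as_matrix().T
    return d
def plane(c,uv,z):
    d=pts(c,uv); o=c["origin"]; t=(z-o[2])/d[:,2]; return o+d*t[:,None]
def dep(c,uv):
    uv=np.atleast_2d(uv).astype(int); return c["origin"]+pts(c,uv)*c["depth"][uv[:,1],uv[:,0]][:,None]
def cloud(c):
    h,w=c["depth"].shape; vv,uu=np.mgrid[:h,:w]; uv=np.c_[uu.ravel(),vv.ravel()]
    return dep(c,uv).reshape(h,w,3)
E
python3 - <<'E'
from h import *
for n in["top0","scene0"]:
    c=load(n+".npz"); P=cloud(c); hsv=cv2.cvtColor(c["img"],cv2.COLOR_RGB2HSV)
    m=(abs(P[...,2]-.128)<.03)&(hsv[...,1]>130)&(hsv[...,0]<25)&(c["depth"]>0)&(P[...,0]>.3)
    m=m.astype(np.uint8); k,l,st,ce=cv2.connectedComponentsWithStats(m)
    i=1+np.argmax(st[1:,4]); print(n,st[i],ce[i])
    q=P[l==i]; print("spoon mean",q.mean(0), q.min(0),q.max(0), np.percentile(q[:,2],[5,50,95]))
    xy=q[:,:2]; u,s,vt=np.linalg.svd(xy-xy.mean(0)); a=vt[0]; pr=(xy-xy.mean(0))@a
    print("axis",a, "ends",xy.mean(0)+a*pr.min(),xy.mean(0)+a*pr.max())
    # lid
    m=(abs(P[...,2]-.12)<.006)&(P[...,0]>.4)&(abs(P[...,1]+.1)<.25)
    q=P[m]; (cx,cy),rad=cv2.minEnclosingCircle(q[:,:2].astype(np.float32)); print("lid",cx,cy,rad,len(q),q[:,2].mean())
    (x0,y0),(x1,y1)=np.percentile(q[:,:2],[.5,99.5],axis=0); print((x0+x1)/2,(y0+y1)/2,x1-x0,y1-y0)
    m=(abs(P[...,2]-.315)<.015)&(P[...,0]>.4); q=P[m]; print("lamp",len(q),q.min(0),q.max(0)); r=cv2.minAreaRect(q[:,:2].astype(np.float32)); print(r)
    m=(P[...,2]>.14)&(P[...,2]<.25)&(P[...,0]>.4)&(P[...,0]<.75)&(abs(P[...,1]+.1)<.15);vv,uu=np.nonzero(m)
    print("high",len(vv)); 
    im=c["img"].copy(); 
    if n=="top0": y0,x0=90,240
    else: y0,x0=150,160
    cr=cv2.resize(im[y0:y0+150,x0:x0+150],None,fx=4,fy=4,interpolation=cv2.INTER_CUBIC); cv2.imwrite(f"pics/crop_{n}.png",cr[:,:,::-1])
c=load("top0.npz");P=cloud(c)
m=(P[...,2]>.012)&(P[...,2]<.03)&(P[...,0]>.2)&(P[...,0]<.6)&(P[...,1]>.1)&(P[...,1]<.5)
q=P[m];print("plate",len(q),q.min(0),q.max(0),cv2.minEnclosingCircle(q[:,:2].astype(np.float32)))
for nm,uv in dict(scoop=(278,255),scooph=(279,285),jar=(378,243),oil=(407,174),mill=(386,274),bowl=(231,132),mug=(163,150),hub=(304,165),knob=(328,158),tbar=(308,200)).items(): print(nm,dep(c,uv)[0].round(3))
E
```

```text
top0 [376 266  18  16 207] [384.57004831 273.72463768]
spoon mean [ 0.32297034 -0.36290536  0.13559432] [ 0.30189668 -0.38856546  0.10226784] [ 0.34889026 -0.34363407  0.15510951] [0.10983774 0.14308689 0.15081766]
axis [-0.93708809 -0.34909299] ends [ 0.34576686 -0.35441298] [ 0.2993484  -0.37170524]
lid 0.5762717723846436 -0.19499823451042175 0.23128721117973328 2680 0.12018901103415815
0.6590867994754215 -0.11477831551329438 0.21472524303629592 0.2240390057269893
lamp 780 [ 0.60872532 -0.1332039   0.3019919 ] [ 0.82709903 -0.09331715  0.32555216]
((0.7178295254707336, -0.11233241111040115), (0.21872393786907196, 0.03625655919313431), 1.822157859802246)
high 330
scene0 [233 209  41  42 294] [251.64285714 227.03741497]
spoon mean [ 0.60749022 -0.06466841  0.13035048] [ 0.58529866 -0.14078702  0.11612053] [0.62483227 0.03075739 0.14045998] [0.123047   0.13102327 0.13593556]
axis [0.04025523 0.99918943] ends [ 0.60442005 -0.1408743 ] [0.61133706 0.0308152 ]
lid 0.685756504535675 -0.09408269822597504 0.14695186913013458 3464 0.11894653087182508
0.6701546975083303 -0.11143439816373327 0.21764747238218451 0.22084752922112105
lamp 1143 [ 0.6133753  -1.45631273  0.30002995] [ 0.83109854 -0.09218272  0.32708873]
((0.6938626766204834, -0.7716331481933594), (1.3615320920944214, 0.21754859387874603), 87.55557250976562)
high 604
plate 1394 [0.3675083  0.17823917 0.01200326] [0.58127698 0.39593866 0.02879147] ((0.47398534417152405, 0.2871899902820587), 0.1104016825556755)
scoop [ 0.39  -0.035  0.01 ]
scooph [ 0.289 -0.04   0.038]
jar [ 0.421 -0.352  0.109]
oil [ 0.615 -0.419  0.224]
mill [ 0.321 -0.364  0.151]
bowl [0.822 0.137 0.023]
mug [ 0.76   0.379 -0.   ]
hub [ 0.61  -0.105  0.316]
knob [ 0.672 -0.186  0.194]
tbar [ 0.532 -0.122  0.22 ]
```

View pics/crop_top0.png

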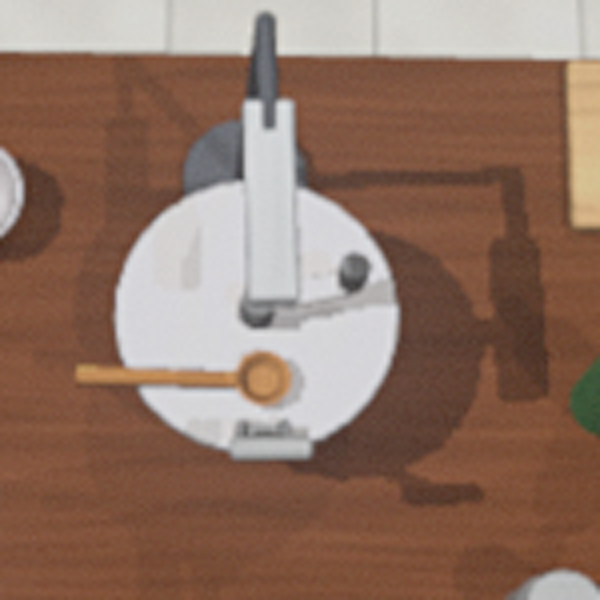

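View pics/crop_scene0.png

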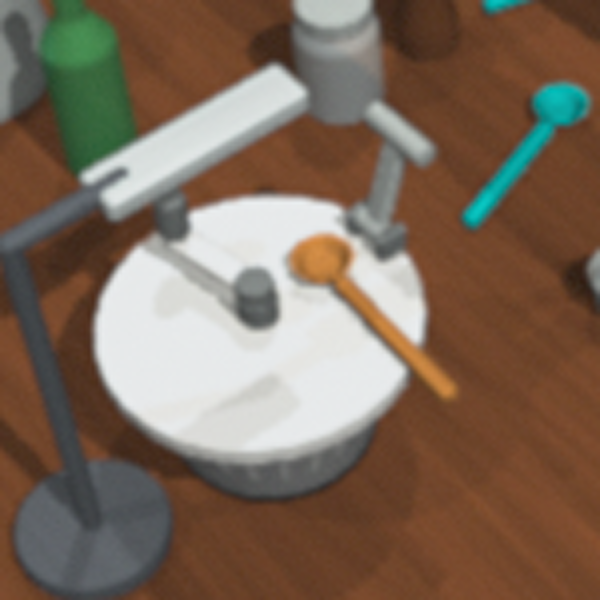

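```bash
python3 - <<'E'
from h import *
for n in["top0","scene0"]:
    c=load(n+".npz"); P=cloud(c); hsv=cv2.cvtColor(c["img"],cv2.COLOR_RGB2HSV)
    m=(P[...,2]>.105)&(P[...,2]<.16)&(hsv[...,1]>130)&(hsv[...,0]<25)&(P[...,0]>.5)&(abs(P[...,1]+.07)<.2)
    m=m.astype(np.uint8); k,l,st,ce=cv2.connectedComponentsWithStats(m); i=1+np.argmax(st[1:,4]); q=P[l==i]
    for y in np.arange(-.15,.05,.02):
        s=q[abs(q[:,1]-y)<.01]
        if len(s): print(n,round(y,3),len(s),s[:,0].min().round(3),s[:,0].max().round(3),s[:,0].mean().round(3),np.median(s[:,2]).round(3))
    print(q[:,1].min(),q[:,1].max())
    # lid circle fit on rim: pts of lid
    m=(abs(P[...,2]-.12)<.006)&(P[...,0]>.5)&(P[...,0]<.85)&(abs(P[...,1]+.11)<.13);q=P[m]
    ang=np.arctan2(q[:,1]+.112,q[:,0]-.66); b=((ang+np.pi)/(2*np.pi)*72).astype(int)
    e=np.array([q[b==k][np.argmax(np.hypot(q[b==k][:,0]-.66,q[b==k][:,1]+.112))] for k in range(72) if (b==k).any()])
    e=e[np.hypot(e[:,0]-.66,e[:,1]+.112)>.1]
    from scipy.optimize import least_squares
    f=least_squares(lambda p:np.hypot(e[:,0]-p[0],e[:,1]-p[1])-.114,[.66,-.112],loss="soft_l1",f_scale=.003); print("lid",f.x,np.std(f.fun),len(e))
    m=(P[...,2]>.19)&(P[...,2]<.235)&(P[...,0]>.48)&(P[...,0]<.58)&(abs(P[...,1]+.11)<.08);q=P[m];print("tbar",len(q),q.mean(0),q.min(0),q.max(0))
    if len(q)>5: u,s,vt=np.linalg.svd(q-q.mean(0));print(vt[0])
    m=(P[...,2]>.295)&(P[...,2]<.328)&(P[...,0]>.58)&(P[...,0]<.85)&(abs(P[...,1]+.11)<.08);q=P[m];print("lamp",q.min(0),q.max(0));
    for x in(.62,.66,.70,.74,.78): s=q[abs(q[:,0]-x)<.01]; print(x,s[:,1].min(),s[:,1].max(),s[:,2].max())
    m=(P[...,2]>.13)&(P[...,2]<.15)&(P[...,0]>.61)&(P[...,0]<.72)&(abs(P[...,1]+.11)<.05);q=P[m];print("hub",len(q),np.median(q,0),q.min(0),q.max(0))
    m=(P[...,2]>.17)&(P[...,2]<.2)&(P[...,0]>.58)&(P[...,0]<.8)&(abs(P[...,1]+.11)<.15);q=P[m];print("knob",len(q),np.median(q,0))
E
```

```text
top0 -0.09 14 0.6 0.605 0.602 0.136
top0 -0.07 12 0.6 0.605 0.603 0.133
top0 -0.05 12 0.6 0.607 0.603 0.135
top0 -0.03 17 0.6 0.608 0.604 0.134
top0 -0.01 24 0.598 0.61 0.604 0.134
top0 0.01 22 0.596 0.61 0.604 0.134
top0 0.03 12 0.598 0.607 0.602 0.136
-0.09948274225048265 0.03155845708374529
lid [ 0.66070147 -0.11410516] 0.004254768639807125 65
tbar 118 [ 0.52766015 -0.11997073  0.21649362] [ 0.5186944  -0.14956134  0.20578761] [ 0.53748837 -0.08991113  0.22281633]
[-0.06779564  0.9973254  -0.02730926]
lamp [ 0.60872532 -0.1332039   0.3019919 ] [ 0.82709903 -0.09331715  0.32555216]
0.62 -0.13318610549026128 -0.09911560794341429 0.32340421253050433
0.66 -0.13037886324132741 -0.09617082311842122 0.32459729860606856
0.7 -0.1305645079860528 -0.09618610513232774 0.3230474707833402
0.74 -0.12794683427076145 -0.09331714590945109 0.3241756957427717
0.78 -0.11625531422473152 -0.10447033226509178 0.32406512000832133
hub 53 [ 0.62166046 -0.11546961  0.13616451] [ 0.61015474 -0.13770367  0.13051073] [ 0.68903447 -0.08644256  0.14982964]
knob 57 [ 0.67338405 -0.18593492  0.19163587]
scene0 -0.1
[... 516 characters left out ...]
91183] [ 0.52442421 -0.15085393  0.19012611] [ 0.54656359 -0.09023967  0.22082425]
[-0.06486373  0.99742772 -0.03050632]
lamp [ 0.6133753  -0.13484048  0.29502575] [ 0.83109854 -0.09218272  0.32274446]
0.62 -0.13484047543336009 -0.09697127936352445 0.31966765457497726
0.66 -0.13256491833145156 -0.09480265053103976 0.32035613642507166
0.7 -0.1325875887420821 -0.09530909770134499 0.32248061231205694
0.74 -0.13334748969564914 -0.0921827248296343 0.32274445679113584
0.78 -0.11526037675654255 -0.1004553889532599 0.32133867913209313
hub 103 [ 0.6573931  -0.1056174   0.13604177] [ 0.61004348 -0.14730754  0.13043106] [ 0.68046321 -0.06318285  0.14927354]
knob 79 [ 0.68595972 -0.18164697  0.1872403 ]
```

The orange spoon is the one meant: it's wooden, it lies on the lid, and its head is at the latch. The two turquoise ones are decoys on the table. The crop confirms this. It is the only thing on the lid besides the crank, and its head sits just inside the upright T-lever.

Measured so far:
- **Spoon:** handle along +y at x≈0.607, y from -0.10 to 0.031.
- **Plate:** centre (0.474, 0.287).
- **Lamp head:** y from -0.134 to -0.095, from x=0.61 outward.

I'll carry the tool over the table first.

Emit:
servo_tool([
  [[9.5, 0, 0, 4, 0, 0, 0], [9.5, 3, 7, 8, 0, 0, 14], [9.5, 27, 62, 9, 0, 0, 73], [9.5, 27, 62, 9, 0, 0, 73], [9.5, 27, 62, 9, 0, 0, 73], [9.5, 27, 62, 9, 0, 0, 73], [9.5, 27, 62, 9, 0, 0, 73], [9.5, 27, 62, 9, 0, 0, 73], [9.5, 27, 62, 9, 0, 0, 73], [9.5, 27, 62, 9, 0, 0, 73]],
], grip_force=30)

```text
clock: 0.98
tcp_pos: [0.3215, -0.2852, 0.3148]
tool_rot: [0.764, 0.645, 0.0, 0.0]
ft_force: [1.6, 0.3, -0.1]
opening: 0.0951
```

Emit:
servo_tool([
  [[5, 12, 28, 0, 0, 0, 6], [5, 12, 28, 0, 0, 0, 6], [5, 12, 28, 0, 0, 0, 6], [5, 12, 28, 0, 0, 0, 6], [5, 12, 28, 0, 0, 0, 6], [5, 12, 28, 0, 0, 0, 6], [5, 12, 28, 0, 0, 0, 6], [5, 12, 28, 0, 0, 0, 6], [5, 12, 28, 0, 0, 0, 6], [5, 12, 28, 0, 0, 0, 6]],
])

```text
clock: 1.82
tcp_pos: [0.4412, -0.0067, 0.3146]
tool_rot: [0.731, 0.683, -0.001, -0.0]
ft_force: [0.4, -0.8, 0.3]
opening: 0.0502
```

```bash
python3 - <<'E'
from bench import r, read_camera
from h import *
s=r.sense(); print(s["clock"],s["tcp_pos"],np.degrees(R.from_quat(s["tool_rot"]).as_euler("ZYX")),s["joints"].round(3) if hasattr(s["joints"],"round") else s["joints"])
T=np.array([.606,-.035,.26]); print("shift cm",(T-s["tcp_pos"])*100)
E
```

```text
1.8167 [ 0.4412322  -0.00672834  0.3145621 ] [ 8.60956909e+01  2.88249634e-02 -1.79939895e+02] [-1.370e-01 -3.930e-01  1.992e+00 -1.000e-03  1.544e+00 -6.900e-02]
shift cm [16.47678035 -2.8271662  -5.45620977]
```

Emit:
servo_tool([
  [[5, 4, 0, 0, 0, 0, 2], [5, 8, -1, -1, 0, 0, 2], [5, 12, -2, -3, 0, 0, 2], [5, 16.5, -2.8, -6, 0, 0, 2], [5, 16.5, -2.8, -9, 0, 0, 2], [5, 16.5, -2.8, -9, 0, 0, 2], [5, 16.5, -2.8, -9, 0, 0, 2]],
])

```text
clock: 2.4
tcp_pos: [0.6046, -0.037, 0.2214]
tool_rot: [0.72, 0.694, -0.002, -0.003]
ft_force: [0.0, 0.4, 1.6]
opening: 0.0501
```

```bash
python3 - <<'E'
from bench import r, read_camera
from h import *
s=r.sense(); print(s["clock"],s["tcp_pos"],np.degrees(R.from_quat(s["tool_rot"]).as_euler("ZYX")))
for n in ["scene","wrist"]:
    c=read_camera(n); np.savez(n+"1.npz",**c)
    im=c["img"][:,:,::-1]
    cv2.imwrite(f"pics/{n}1.png", im if n=="wrist" else cv2.resize(im[100:300,120:400],None,fx=2.5,fy=2.5))
E
```

```text
2.4 [ 0.60457311 -0.0369937   0.22140619] [ 8.78196511e+01 -3.05402306e-02 -1.79568259e+02]
```

View pics/wrist1.png

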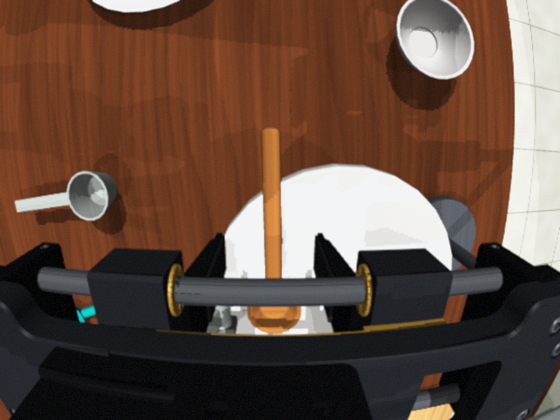

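View pics/scene1.png

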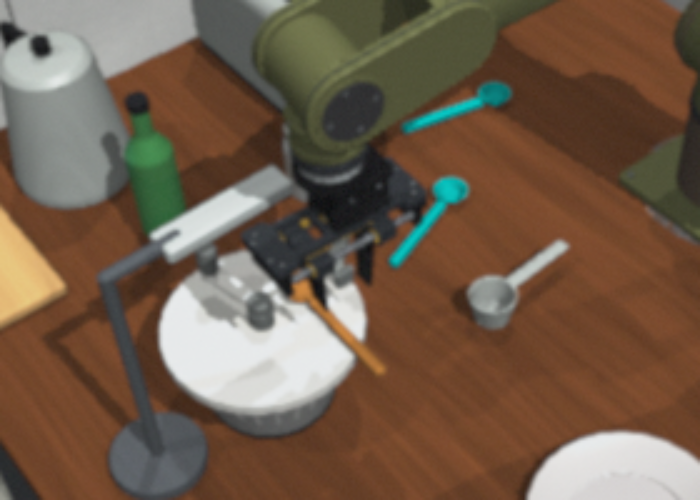

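The wrist view shows the handle (column 271) centred between the fingertips (222 and 320), and the lamp is clear. I'll go down and close on the handle.

Emit:
servo_tool([
  [[5, 0.1, 0.3, -2.5, 0, 0, 0], [5, 0.1, 0.3, -5, 0, 0, 0], [5, 0.1, 0.3, -6.5, 0, 0, 0], [5, 0.1, 0.3, -7.2, 0, 0, 0], [5, 0.1, 0.3, -7.2, 0, 0, 0], [5, 0.1, 0.3, -7.2, 0, 0, 0]],
])

```text
clock: 3.0
tcp_pos: [0.6081, -0.0325, 0.1555]
tool_rot: [0.72, 0.694, 0.001, 0.001]
ft_force: [0.2, 0.1, 0.1]
opening: 0.0498
```

```bash
python3 - <<'E'
from bench import r, read_camera
from h import *
s=r.sense(); print(s["clock"],s["tcp_pos"],s["ft_force"])
for n in ["wrist"]:
    c=read_camera(n); cv2.imwrite(f"pics/{n}2.png", c["img"][:,:,::-1])
E
```

```text
3.0 [ 0.60810853 -0.03246753  0.15553599] [0.2071674  0.14363061 0.05558382]
```

View pics/wrist2.png

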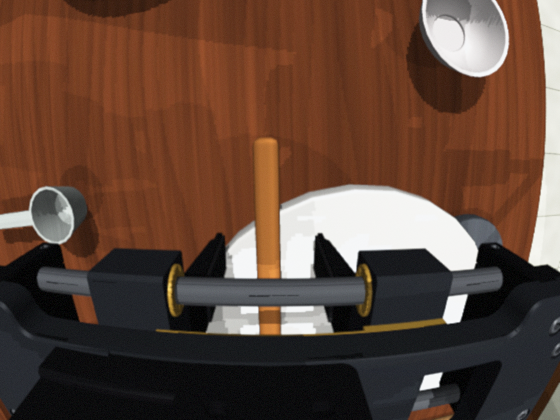

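Emit:
servo_tool([
  [[5, -0.2, 0, -0.4, 0, 0, 0], [5, -0.2, 0, -0.8, 0, 0, 0], [5, -0.2, 0, -0.8, 0, 0, 0], [5, -0.2, 0, -0.8, 0, 0, 0]],
])

```text
clock: 3.38
tcp_pos: [0.6056, -0.0322, 0.1453]
tool_rot: [0.72, 0.694, 0.0, 0.0]
ft_force: [0.5, -0.2, 1.1]
opening: 0.0499
```

Emit:
servo_tool([
  [[5, 0, 0, 0.15, 0, 0, 0], [0.5, 0, 0, 0.15, 0, 0, 0], [0.5, 0, 0, 0.15, 0, 0, 0], [0.5, 0, 0, 0.15, 0, 0, 0], [0.5, 0, 0, 0.15, 0, 0, 0], [0.5, 0, 0, 0.15, 0, 0, 0], [0.5, 0, 0, 0.15, 0, 0, 0]],
], grip_force=30)

```text
clock: 3.97
tcp_pos: [0.6054, -0.0322, 0.1464]
tool_rot: [0.719, 0.694, -0.0, -0.0]
ft_force: [0.3, -0.4, -0.3]
opening: 0.0159
```

Emit:
servo_tool([
  [[0.5, 0, 0, 0.3, 0, 0, 0], [0.5, 0, 0, 0.8, 0, 0, 0], [0.5, 0, 0, 1.5, 0, 0, 0], [0.5, 0, 0, 1.5, 0, 0, 0], [0.5, 0, 0, 1.5, 0, 0, 0]],
])

```text
clock: 4.38
tcp_pos: [0.606, -0.0323, 0.1627]
tool_rot: [0.72, 0.694, 0.001, 0.001]
ft_force: [-0.7, 0.1, 0.4]
opening: 0.0135
```

```bash
python3 - <<'E'
from bench import r, read_camera
from h import *
s=r.sense(); print(s["clock"],s["tcp_pos"],s["ft_force"],s["ft_torque"],s["opening"])
for n in ["wrist","scene"]:
    c=read_camera(n); np.savez(n+"3.npz",**c); im=c["img"][:,:,::-1]; cv2.imwrite(f"pics/{n}3.png",  im if n=="wrist" else cv2.resize(im[150:300,140:340],None,fx=4,fy=4))
E
```

```text
4.3833 [ 0.60602559 -0.03226026  0.16268553] [-0.70301743  0.14878882  0.40464699] [-0.01098978 -0.15379899 -0.0264982 ] 0.013479894828831586
```

View pics/wrist3.png

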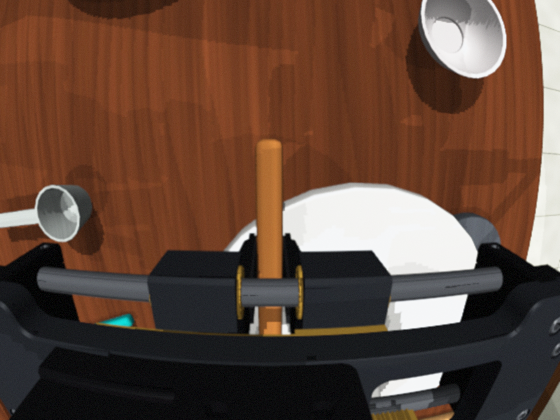

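View pics/scene3.png

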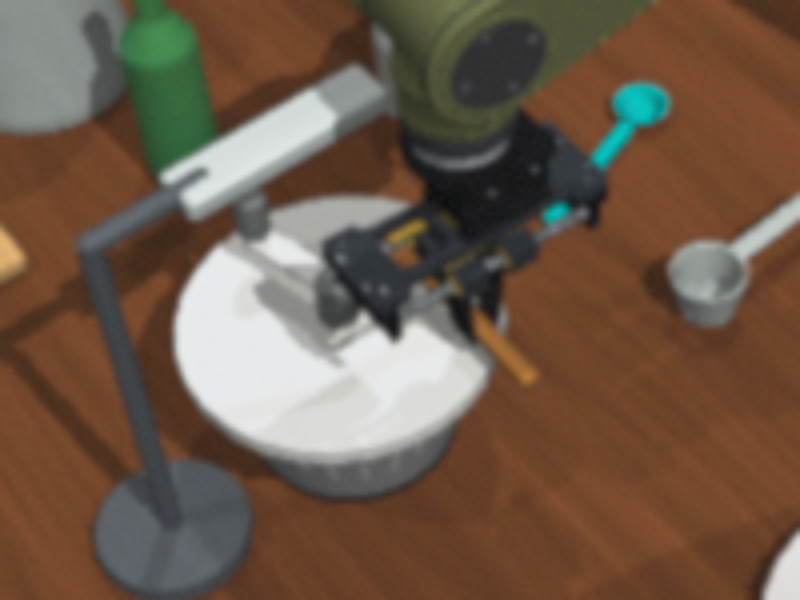

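The spoon is held level: its handle end is unchanged at (268, 142) in the wrist view. I'll carry it sideways away from the lamp and over to the plate.

Emit:
servo_tool([
  [[0.5, 0, 1, 1, 0, 0, 0], [0.5, 0, 3, 2, 0, 0, 0], [0.5, -1, 6, 3, 0, 0, 0], [0.5, -2, 9, 4, 0, 0, 0], [0.5, -3.2, 12, 4, 0, 0, 0], [0.5, -4.4, 15, 4, 0, 0, 0], [0.5, -5.6, 18, 4, 0, 0, 0], [0.5, -6.8, 21, 4, 0, 0, 0], [0.5, -8, 24, 4, 0, 0, 0], [0.5, -9.2, 27, 4, 0, 0, 0]],
], grip_force=40)

```text
clock: 5.32
tcp_pos: [0.5123, 0.2398, 0.2022]
tool_rot: [0.719, 0.695, 0.0, -0.0]
ft_force: [0.8, 0.5, -0.1]
opening: 0.0132
```

Emit:
servo_tool([
  [[0.5, -1.2, 2.5, 0, 0, 0, 0], [0.5, -2.5, 5, 0, 0, 0, 0], [0.5, -3.5, 6.5, -1, 0, 0, 0], [0.5, -4, 7, -3, 0, 0, 0], [0.5, -4, 7.1, -5, 0, 0, 0], [0.5, -4, 7.1, -5, 0, 0, 0], [0.5, -4, 7.1, -5, 0, 0, 0]],
])

```text
clock: 5.9
tcp_pos: [0.4723, 0.3089, 0.1507]
tool_rot: [0.719, 0.695, -0.001, -0.0]
ft_force: [0.8, -0.5, -0.3]
opening: 0.0135
```

```bash
python3 - <<'E'
from bench import r, read_camera
from h import *
s=r.sense(); print(s["clock"],s["tcp_pos"],s["ft_force"],s["ft_torque"],s["opening"])
for n in ["wrist","top","scene"]:
    c=read_camera(n); np.savez(n+"4.npz",**c); im=c["img"][:,:,::-1]; cv2.imwrite(f"pics/{n}4.png",  im if n=="wrist" else cv2.resize(im[160:310,110:310] if n=="top" else im[220:370,300:500],None,fx=4,fy=4))
E
```

```text
5.9 [0.47230798 0.30892922 0.1507163 ] [ 0.82663855 -0.45765637 -0.32268421] [-0.03570195 -0.10296863 -0.0341305 ] 0.013508694915467974
```

View pics/wrist4.png

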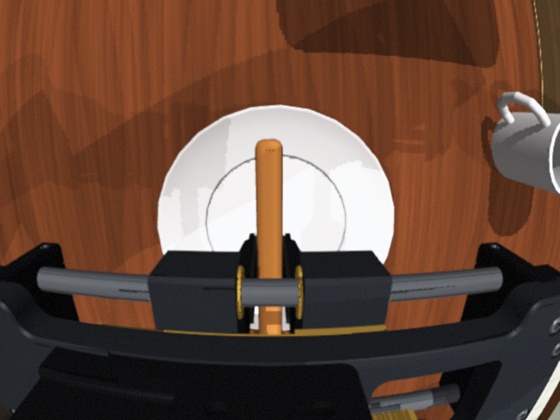

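View pics/scene4.png

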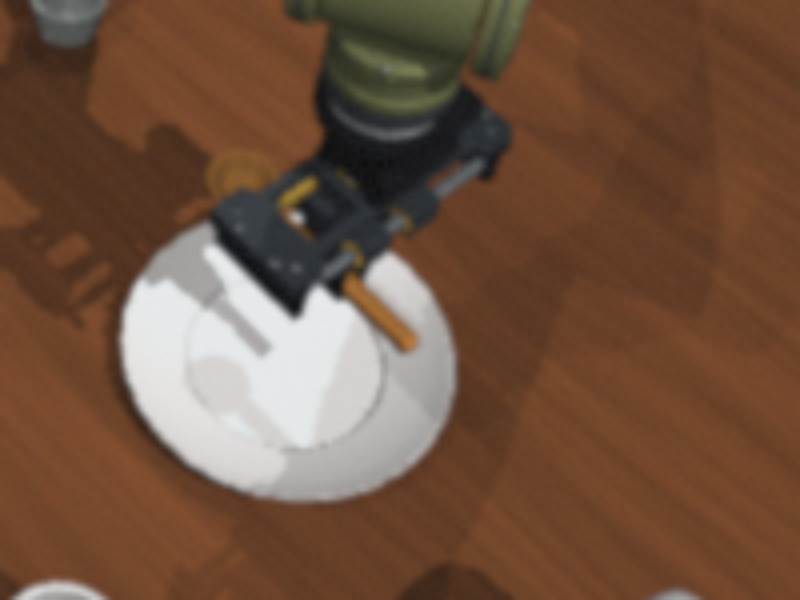

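Emit:
servo_tool([
  [[0.5, 0, 0, -3, 0, 0, 0], [0.5, 0, 0, -6, 0, 0, 0], [0.5, 0, 0, -8.5, 0, 0, 0], [0.5, 0, 0, -10, 0, 0, 0], [0.5, 0, 0, -10.4, 0, 0, 0], [0.5, 0, 0, -10.4, 0, 0, 0], [0.5, 0, 0, -10.4, 0, 0, 0]],
])

```text
clock: 6.63
tcp_pos: [0.4748, 0.3092, 0.0492]
tool_rot: [0.72, 0.694, 0.001, 0.0]
ft_force: [-0.9, 0.5, -1.2]
opening: 0.014
```

Emit:
servo_tool([
  [[0.5, 0, 0, -0.2, 0, 0, 0], [0.5, 0, 0, -0.4, 0, 0, 0], [0.5, 0, 0, -0.6, 0, 0, 0], [0.5, 0, 0, -0.6, 0, 0, 0], [0.5, 0, 0, -0.6, 0, 0, 0]],
])

```text
clock: 7.05
tcp_pos: [0.4734, 0.3088, 0.0416]
tool_rot: [0.719, 0.694, 0.0, 0.0]
ft_force: [-1.0, -0.4, -1.0]
opening: 0.0137
```

Emit:
servo_tool([
  [[0.5, 0, 0, -0.2, 0, 0, 0], [0.5, 0, 0, -0.4, 0, 0, 0], [0.5, 0, 0, -0.4, 0, 0, 0], [0.5, 0, 0, -0.4, 0, 0, 0]],
])

```text
clock: 7.38
tcp_pos: [0.4738, 0.3091, 0.0384]
tool_rot: [0.719, 0.695, 0.0, -0.0]
ft_force: [-1.3, -1.3, 3.8]
opening: 0.0134
```

```bash
python3 - <<'E'
from bench import r, read_camera
from h import *
s=r.sense(); print(s["clock"],s["tcp_pos"],s["ft_force"],s["ft_torque"],s["opening"])
for n in ["wrist","scene"]:
    c=read_camera(n); np.savez(n+"5.npz",**c); im=c["img"][:,:,::-1]; cv2.imwrite(f"pics/{n}5.png",  im if n=="wrist" else cv2.resize(im[220:370,300:500],None,fx=4,fy=4))
E
```

```text
7.3833 [0.4737747  0.30914079 0.03842581] [-1.26664743 -1.34990521  3.76998146] [0.03432842 0.27845745 0.0580681 ] 0.013358263958314446
```

View pics/scene5.png

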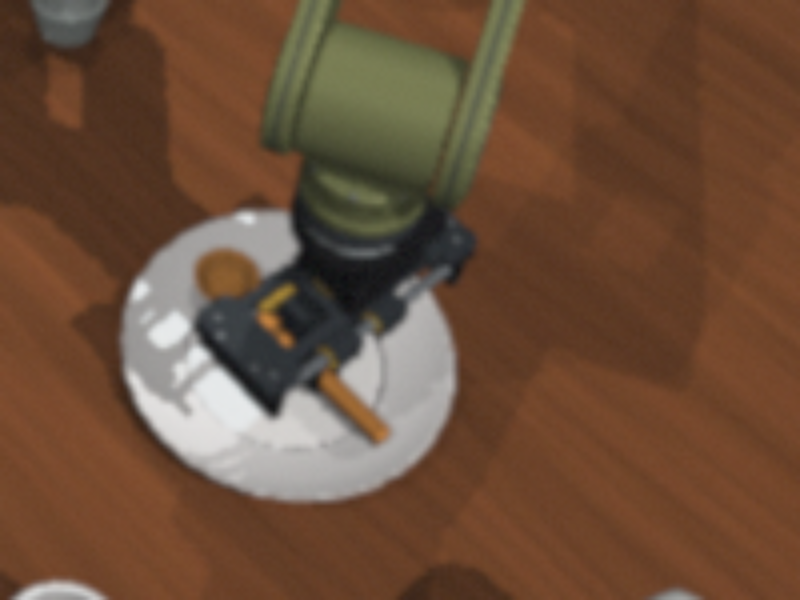

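Contact is felt at 3.8 N, and the spoon lies across the plate. I'll release it and lift straight up.

Emit:
servo_tool([
  [[2, 0, 0, 0, 0, 0, 0], [3, 0, 0, 0, 0, 0, 0], [4, 0, 0, 0, 0, 0, 0], [4, 0, 0, 0, 0, 0, 0], [4, 0, 0, 2, 0, 0, 0], [4, 0, 0, 5, 0, 0, 0], [4, 0, 0, 8, 0, 0, 0], [4, 0, 0, 12, 0, 0, 0], [4, 0, 0, 16, 0, 0, 0], [4, 0, 0, 20, 0, 0, 0]],
])

```text
clock: 8.32
tcp_pos: [0.4729, 0.3085, 0.2388]
tool_rot: [0.72, 0.694, -0.0, -0.0]
ft_force: [0.8, -0.5, -0.4]
opening: 0.0401
```

```bash
python3 - <<'E'
from bench import r, read_camera
from h import *
s=r.sense(); print(s["clock"],s["tcp_pos"],s["ft_force"],s["joints"])
c=read_camera("scene"); np.savez("scene6.npz",**c); im=c["img"][:,:,::-1]; cv2.imwrite("pics/scene6.png", cv2.resize(im[220:370,300:500],None,fx=4,fy=4))
P=cloud(c); hsv=cv2.cvtColor(c["img"],cv2.COLOR_RGB2HSV)
m=(hsv[...,1]>150)&(hsv[...,0]<25)&(P[...,2]>.012)&(P[...,2]<.05)&(P[...,0]>.35)&(P[...,0]<.6)&(P[...,1]>.15)&(P[...,1]<.42)
q=P[m]; print(len(q),q.min(0),q.max(0),q.mean(0))
E
```

```text
8.3167 [0.47291941 0.30851757 0.23877631] [ 0.75818751 -0.47385273 -0.39918614] [ 4.82993242e-01 -6.32895093e-02  1.84320027e+00 -5.00987978e-05
  1.36251149e+00  5.18446781e-01]
290 [0.45133084 0.19847628 0.01236234] [0.48765128 0.37015773 0.03222585] [0.47231443 0.26523476 0.02257641]
```

View pics/scene6.png

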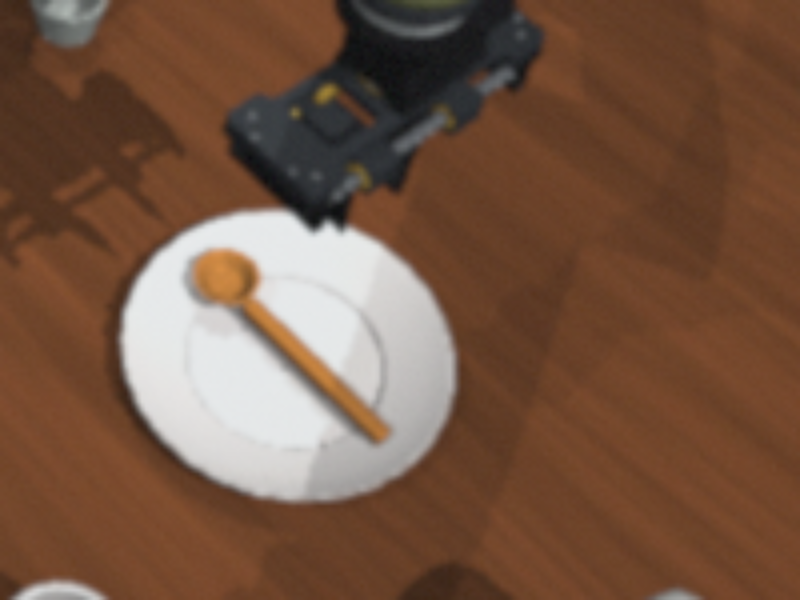

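The spoon rests on the plate, spanning y 0.198–0.370, so its middle is at about (0.472, 0.284). The plate's centre is (0.474, 0.287). Next is the latch: I'll close the fingers, turn the tool, and pitch it so it pushes from the robot side under the lamp.

Emit:
servo_tool([
  [[4, -1, -2, 3, 0, 0, 7], [4, -2, -5, 7, 0, 0, 14], [0.5, -3, -9, 9, 0, 0, 21], [0.5, -4, -13, 9, 0, 0, 28], [0.5, -5, -17, 9, 0, 0, 35], [0.5, -6, -21, 9, 0, 0, 42], [0.5, -7, -25, 9, 0, 0, 49], [0.5, -7, -29, 9, 0, 0, 56], [0.5, -7, -33, 9, 0, 0, 63], [0.5, -7, -37, 9, 0, 0, 70]],
])

```text
clock: 9.2
tcp_pos: [0.4045, -0.0168, 0.3273]
tool_rot: [0.243, 0.97, 0.0, 0.0]
ft_force: [0.4, -0.8, -1.6]
opening: 0.0053
```

Emit:
servo_tool([
  [[0.2, 0, -4, 0, 0, 0, 7], [0.2, 0, -6, 0, 0, 0, 14], [0.2, 0, -6, 0, 0, 0, 21], [0.2, 0, -6, 0, 0, 0, 26], [0.2, 0, -6, 0, 0, 0, 26], [0.2, 0, -6, 0, 0, 0, 26]],
])

```text
clock: 9.7
tcp_pos: [0.4051, -0.0754, 0.3271]
tool_rot: [0.022, 1.0, 0.0, -0.0]
ft_force: [0.1, 0.1, -0.1]
opening: 0.0023
```

```bash
cat > goal.py <<'E'
from bench import r
from h import *
def goal(X,Z,a=50,psi=3.0):
    a=np.radians(a); h=np.array([np.cos(np.radians(psi)),np.sin(np.radians(psi)),0]); k=np.array([0,0,1.])
    z=h*np.cos(a)-k*np.sin(a); x=-(h*np.sin(a)+k*np.cos(a)); y=np.cross(z,x)
    Rg=np.c_[x,y,z]; p=np.array([.559,-.1175,.134])+X*h+Z*k
    s=r.sense(); R0=R.from_quat(s["tool_rot"])
    return (p-s["tcp_pos"])*100, np.degrees((R.from_matrix(Rg)*R0.inv()).as_rotvec())
E
python3 - <<'E'
from goal import *
s=r.sense(); print(s["clock"],s["tcp_pos"],s["joints"].round(3),s["opening"])
sh,rv=goal(-.085,.068); print(sh.round(2),rv.round(1))
E
```

```text
9.7 [ 0.40507446 -0.07538615  0.32712853] [-0.314 -0.471  2.025  0.     1.588 -1.841] 0.0023367296135885806
[  6.9   -4.66 -12.51] [  0.2 -40.    5.3]
```

Emit:
servo_tool([
  [[0, -1, -1, 0, 0, -7, 1], [0, -2, -2, 0, 0, -14, 2], [0, -2, -3, -1, 0, -21, 3], [0, -2, -4, -4, 0, -28, 4], [0, -1, -4.6, -7, 0, -35, 5], [0, 1, -4.6, -10, 0.2, -40, 5.3], [0, 3, -4.6, -12.5, 0.2, -40, 5.3], [0, 5, -4.6, -12.5, 0.2, -40, 5.3], [0, 5, -4.6, -12.5, 0.2, -40, 5.3], [0, 5, -4.6, -12.5, 0.2, -40, 5.3]],
])

```text
clock: 10.53
tcp_pos: [0.4553, -0.1205, 0.2021]
tool_rot: [-0.026, 0.94, 0.01, 0.341]
ft_force: [0.2, 0.4, 0.8]
opening: 0.0005
```

```bash
python3 - <<'E'
from goal import *
from bench import read_camera
s=r.sense(); print(s["clock"],s["tcp_pos"],s["joints"].round(3),s["opening"],s["ft_force"])
sh,rv=goal(-.085,.068); print(sh.round(2),rv.round(1))
for n in ["wrist","scene","top"]:
    c=read_camera(n); np.savez(n+"7.npz",**c); im=c["img"][:,:,::-1]
    if n=="scene": im=cv2.resize(im[130:280,150:350],None,fx=4,fy=4)
    if n=="top": im=cv2.resize(im[100:250,220:420],None,fx=4,fy=4)
    cv2.imwrite(f"pics/{n}7.png",im)
E
```

```text
10.5333 [ 0.45528362 -0.12052635  0.20205631] [-0.602 -0.675  2.456  0.547  0.855 -2.485] 0.0005166780555568433 [0.15592945 0.37545485 0.7780549 ]
[ 1.88 -0.14 -0.01] [-0.  -0.1 -0.2]
```

View pics/scene7.png

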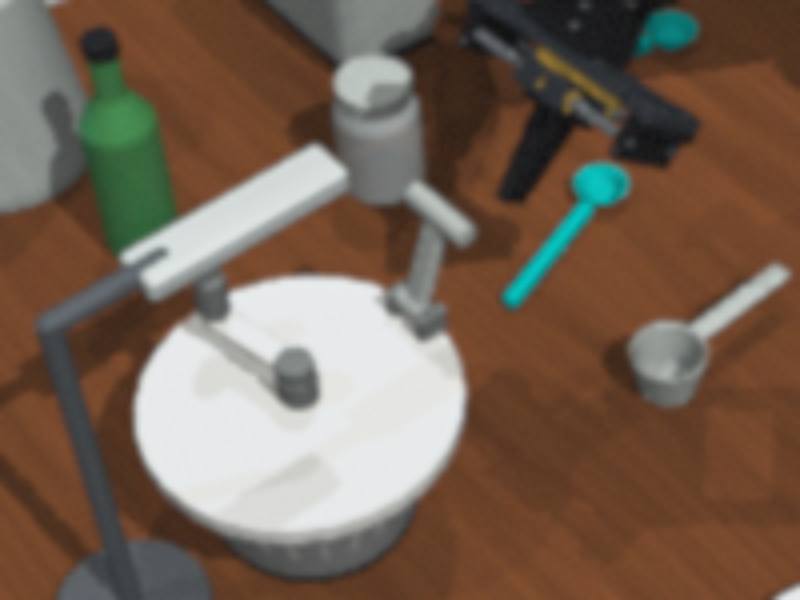

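View pics/wrist7.png

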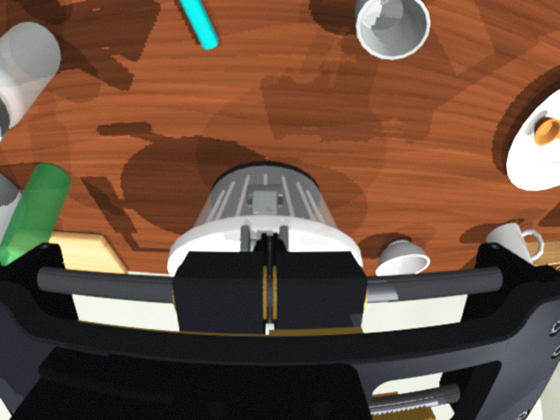

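The tool is aligned with the hinge cheeks: fingers at wrist column 268, cheeks at about 265. I'll bring it up to just short of contact and check.

Emit:
servo_tool([
  [[0, 1, 0, 0.3, 0, 0, 0], [0, 2, 0, 0.6, 0, 0, 0], [0, 3, 0.1, 0.8, 0, 0, 0], [0, 4, 0.1, 0.9, 0, 0, 0], [0, 4.3, 0.1, 0.9, 0, 0, 0], [0, 4.3, 0.1, 0.9, 0, 0, 0], [0, 4.3, 0.1, 0.9, 0, 0, 0]],
])

```text
clock: 11.27
tcp_pos: [0.4979, -0.1203, 0.212]
tool_rot: [-0.026, 0.939, 0.009, 0.342]
ft_force: [-0.9, 0.4, 0.5]
opening: 0.0003
```

```bash
python3 - <<'E'
from goal import *
from bench import read_camera
s=r.sense(); print(s["clock"],s["tcp_pos"],s["joints"].round(3),s["ft_force"])
sh,rv=goal(-.057,.078); print(sh.round(2),rv.round(1))
for n in ["scene","top"]:
    c=read_camera(n); np.savez(n+"8.npz",**c); im=c["img"][:,:,::-1]
    if n=="scene": im=cv2.resize(im[140:240,200:320],None,fx=6,fy=6,interpolation=cv2.INTER_CUBIC)
    if n=="top": im=cv2.resize(im[140:240,250:370],None,fx=6,fy=6)
    cv2.imwrite(f"pics/{n}8.png",im)
E
```

```text
11.2667 [ 0.49787941 -0.12033875  0.21195481] [-0.531 -0.551  2.371  0.526  0.783 -2.432] [-0.87492172  0.38951331  0.46774147]
[ 0.42 -0.01  0.  ] [ 0.1  0.  -0.1]
```

View pics/scene8.png

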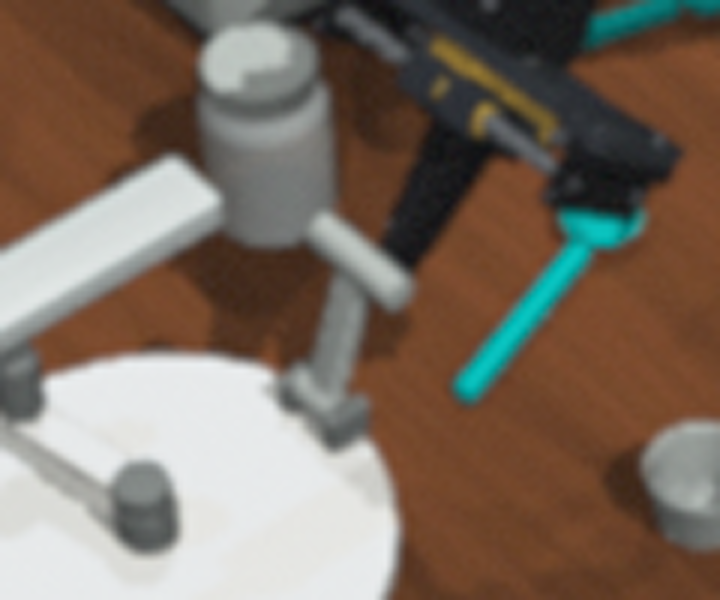

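View pics/top8.png

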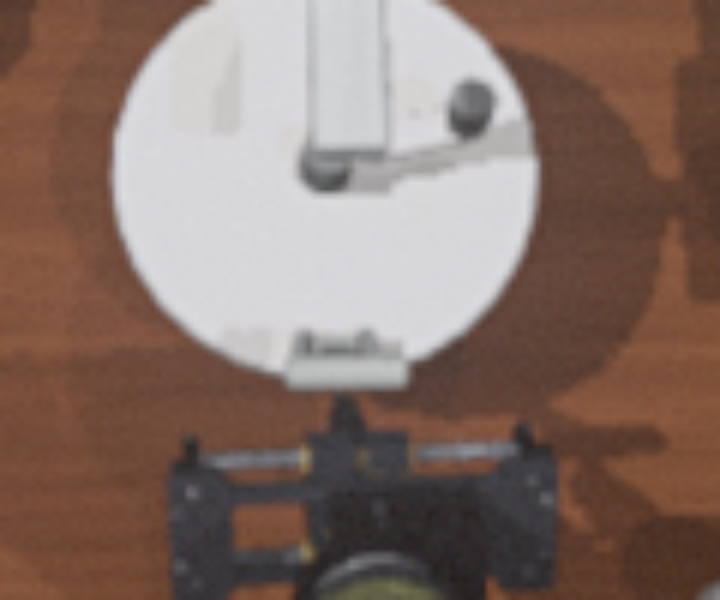

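The fingertips sit centred behind the T-bar (top crop, bar columns 288–408, fingers about 345). Now I'll push the first part of the arc.

Emit:
servo_tool([
  [[0, 0.9, 0, 0.3, 0, 0, 0], [0, 1.8, 0.1, 0.6, 0, 0, 0], [0, 2.7, 0.1, 0.8, 0, 0, 0], [0, 3.8, 0.2, 1.0, 0, 0, 0], [0, 4.9, 0.2, 1.1, 0, 0, 0], [0, 4.9, 0.2, 1.1, 0, 0, 0]],
])

```text
clock: 11.87
tcp_pos: [0.5455, -0.1178, 0.218]
tool_rot: [-0.027, 0.941, 0.01, 0.337]
ft_force: [-6.0, -2.4, -4.6]
opening: 0.0007
```

```bash
python3 - <<'E'
from goal import *
from bench import read_camera
s=r.sense(); print(s["clock"],s["tcp_pos"],s["joints"].round(3),s["ft_force"])
sh,rv=goal(-.012,.090); print(sh.round(2),rv.round(1))
for n in ["scene"]:
    c=read_camera(n); np.savez(n+"9.npz",**c); im=c["img"][:,:,::-1]
    im=cv2.resize(im[140:240,200:320],None,fx=6,fy=6,interpolation=cv2.INTER_CUBIC)
    cv2.imwrite(f"pics/{n}9.png",im)
E
```

```text
11.8667 [ 0.5455455  -0.11782307  0.21796105] [-0.462 -0.417  2.272  0.493  0.729 -2.367] [-6.04257436 -2.37504773 -4.5850873 ]
[ 0.15 -0.03  0.6 ] [ 0.  -0.5 -0.2]
```

View pics/scene9.png

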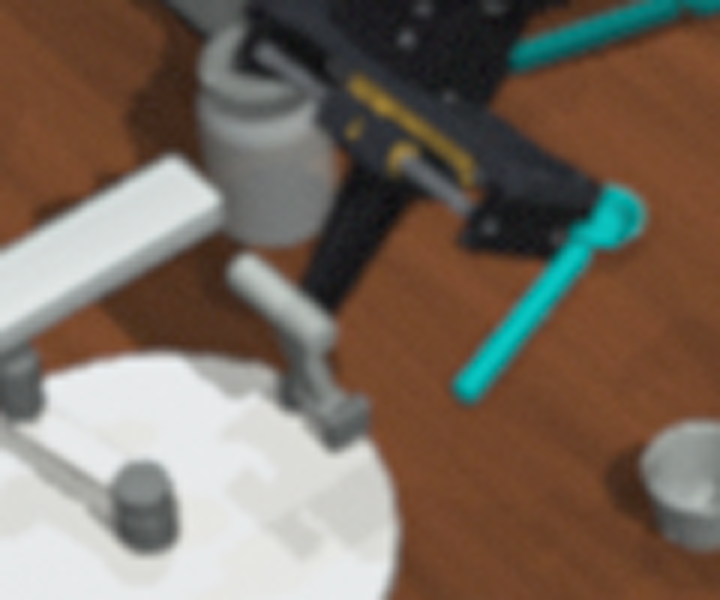

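The lever is moving, at about 75–80° now. The force shows contact on the finger's flank, so I'll slide up along the tool axis so the tip bears on the bar, then go on.

Emit:
servo_tool([
  [[0, -0.4, 0, 0.5, 0, 0, 0], [0, -0.4, 0, 1.0, 0, 0, 0], [0, 0.2, 0, 1.2, 0, 0, 0], [0, 0.9, 0, 1.1, 0, 0, 0], [0, 1.6, 0.1, 0.9, 0, 0, 0], [0, 2.2, 0.1, 0.6, 0, 0, 0], [0, 2.2, 0.1, 0.6, 0, 0, 0]],
])

```text
clock: 12.5
tcp_pos: [0.5699, -0.1171, 0.2285]
tool_rot: [-0.026, 0.939, 0.009, 0.342]
ft_force: [-2.4, 1.0, 1.0]
opening: 0.0005
```

```bash
python3 - <<'E'
from goal import *
from bench import read_camera
s=r.sense(); print(s["clock"],s["tcp_pos"],s["joints"].round(3),s["ft_force"])
sh,rv=goal(.036,.076); print(sh.round(2),rv.round(1))
for n in ["scene"]:
    c=read_camera(n); np.savez(n+"10.npz",**c); im=c["img"][:,:,::-1]
    im=cv2.resize(im[140:240,200:320],None,fx=6,fy=6,interpolation=cv2.INTER_CUBIC)
    cv2.imwrite(f"pics/{n}10.png",im)
E
```

```text
12.5 [ 0.5698715  -0.11707614  0.22847015] [-0.436 -0.367  2.221  0.483  0.709 -2.339] [-2.44131333  1.04100123  0.9508088 ]
[ 2.51  0.15 -1.85] [ 0.  -0.  -0.2]
```

View pics/scene10.png

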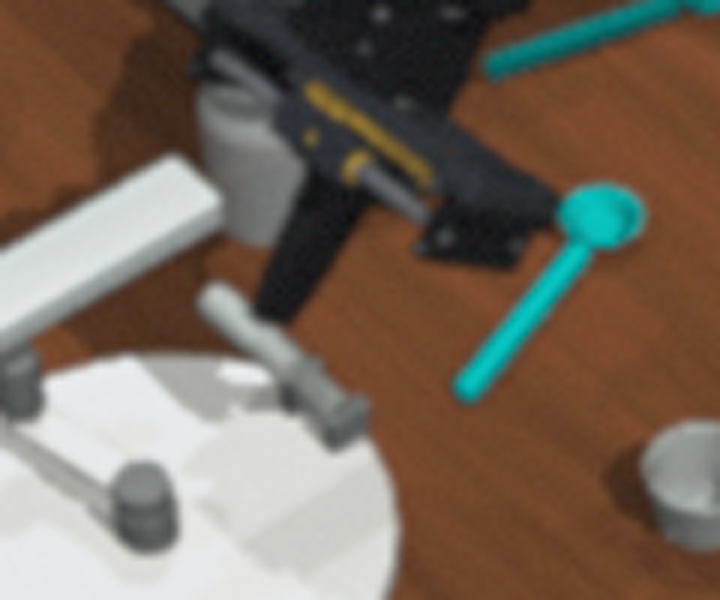

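Contact is now at the tip, and the push is forward and down. I'll finish the arc past dead centre.

Emit:
servo_tool([
  [[0, 0.7, 0, -0.3, 0, 0, 0], [0, 1.4, 0.1, -0.8, 0, 0, 0], [0, 2.1, 0.1, -1.4, 0, 0, 0], [0, 2.7, 0.2, -2.0, 0, 0, 0], [0, 3.2, 0.2, -2.7, 0, 0, 0], [0, 3.6, 0.2, -3.3, 0, 0, 0], [0, 3.6, 0.2, -3.3, 0, 0, 0]],
])

```text
clock: 13.13
tcp_pos: [0.6046, -0.1147, 0.1922]
tool_rot: [-0.026, 0.94, 0.01, 0.34]
ft_force: [-0.1, 0.3, -0.4]
opening: 0.0004
```

```bash
python3 - <<'E'
from goal import *
from bench import read_camera
s=r.sense(); print(s["clock"],s["tcp_pos"],s["joints"].round(3),s["ft_force"])
for n in ["scene"]:
    c=read_camera(n); np.savez(n+"11.npz",**c); im=c["img"][:,:,::-1]
    im=cv2.resize(im[140:240,200:320],None,fx=6,fy=6,interpolation=cv2.INTER_CUBIC)
    cv2.imwrite(f"pics/{n}11.png",im)
E
```

```text
13.1333 [ 0.60455351 -0.11473995  0.19223735] [-0.398 -0.237  2.185  0.508  0.614 -2.356] [-0.14806811  0.32704009 -0.43735342]
```

View pics/scene11.png

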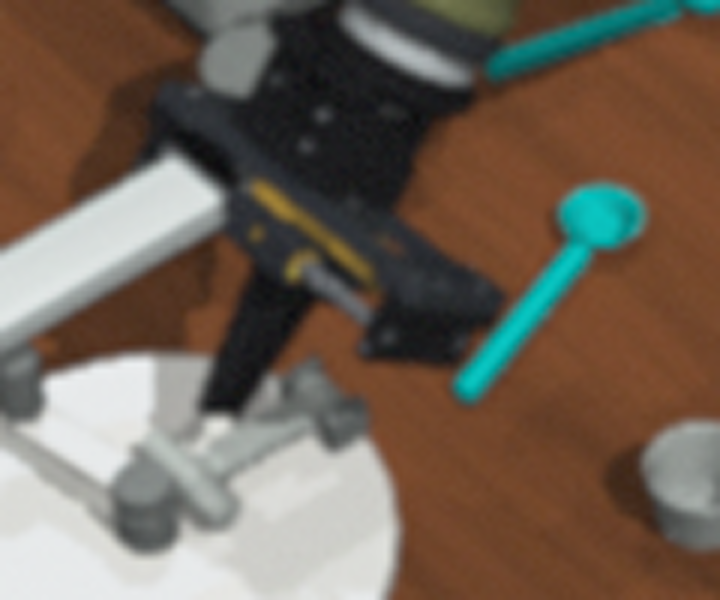

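The lever has snapped down onto the lid, with the T-bar at (190, 480) beside the hub. I'll back the tool out.

Emit:
servo_tool([
  [[0, -1.5, 0, 1.5, 0, 0, 0], [0, -4, 0, 3, 0, 0, 0], [0, -7, 0, 4, 0, 0, 0], [0, -10, 0, 5, 0, 0, 0], [0, -13, 0, 7, 0, 0, 0], [0, -16, 0, 9, 0, 0, 0], [0, -16, 0, 9, 0, 0, 0]],
])

```text
clock: 13.77
tcp_pos: [0.4437, -0.1162, 0.2926]
tool_rot: [-0.026, 0.938, 0.005, 0.347]
ft_force: [0.3, -0.4, 1.3]
opening: 0.0004
```

```bash
python3 - <<'E'
from goal import *
from bench import read_camera
s=r.sense(); print(s["clock"],s["tcp_pos"],s["ft_force"])
for n in ["scene","top"]:
    c=read_camera(n); np.savez(n+"12.npz",**c); im=c["img"][:,:,::-1]
    cv2.imwrite(f"pics/{n}12.png",im); cv2.imwrite(f"pics/{n}12c.png",cv2.resize(im[140:240,200:320],None,fx=6,fy=6,interpolation=cv2.INTER_CUBIC))
    P=cloud(c)
    m=(P[...,2]>.126)&(P[...,2]<.17)&(P[...,0]>.52)&(P[...,0]<.70)&(abs(P[...,1]+.115)<.05)
    q=P[m]
    if n=="scene":
        for x in np.arange(.54,.69,.01):
            t=q[abs(q[:,0]-x)<.005]
            if len(t): print(round(x,3),len(t),t[:,1].min().round(3),t[:,1].max().round(3),np.percentile(t[:,2],[50,95]).round(3))
    hsv=cv2.cvtColor(c["img"],cv2.COLOR_RGB2HSV)
    m=(hsv[...,1]>150)&(hsv[...,0]<25)&(P[...,2]>.012)&(P[...,2]<.05)&(P[...,0]>.4)&(P[...,0]<.55)&(P[...,1]>.18)&(P[...,1]<.4)
    q=P[m]; print(n,"spoon",len(q),q.min(0),q.max(0),(q.min(0)+q.max(0))/2)
    m=(P[...,2]>.012)&(P[...,2]<.03)&(P[...,0]>.2)&(P[...,0]<.6)&(P[...,1]>.1)&(P[...,1]<.5);q=P[m];print("plate",cv2.minEnclosingCircle(q[:,:2].astype(np.float32)))
E
```

```text
13.7667 [ 0.44366681 -0.11619832  0.29264123] [ 0.26350454 -0.39454802  1.27141899]
0.55 22 -0.143 -0.098 [0.139 0.142]
0.56 41 -0.139 -0.098 [0.141 0.144]
0.57 50 -0.139 -0.094 [0.138 0.142]
0.58 23 -0.126 -0.108 [0.137 0.14 ]
0.59 22 -0.129 -0.109 [0.137 0.141]
0.6 23 -0.129 -0.108 [0.137 0.14 ]
0.61 22 -0.127 -0.107 [0.137 0.139]
0.62 19 -0.125 -0.106 [0.138 0.141]
0.63 31 -0.138 -0.086 [0.138 0.141]
0.64 68 -0.145 -0.084 [0.14  0.144]
0.65 32 -0.144 -0.089 [0.138 0.156]
0.66 51 -0.153 -0.1 [0.153 0.159]
0.67 83 -0.163 -0.099 [0.154 0.16 ]
0.68 78 -0.164 -0.099 [0.153 0.158]
scene spoon 288 [0.45140953 0.20056507 0.01238881] [0.48894236 0.36903798 0.02986963] [0.47017595 0.28480153 0.02112922]
plate ((0.4773828387260437, 0.2841605544090271), 0.11135812848806381)Traceback (most recent call last):
  File "<stdin>", line 16, in <module>
    return umr_minimum(a, axis, None, out, keepdims, initial, where)
ValueError: zero-size array to reduction operation minimum which has no identity
```

View pics/scene12c.png

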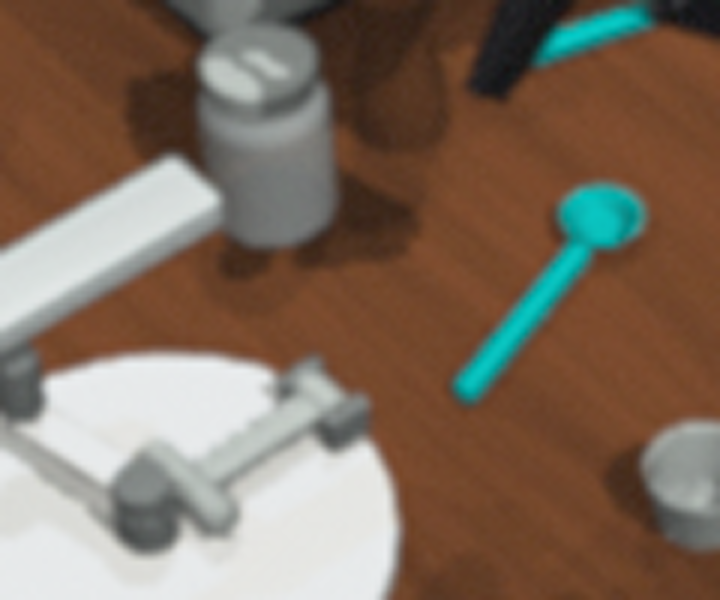

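View pics/top12.png

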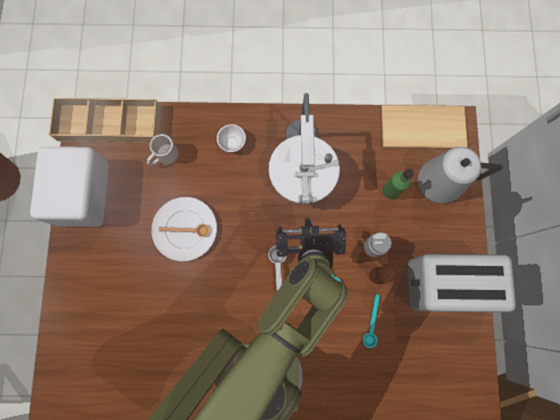

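The lever arm's top is level at 0.137–0.138 m along its whole length. The T-bar's top is at 0.141–0.144 m, where 0.143 is expected when fully home. The top view shows the spoon (159–211, 230) central on the plate (185, 229), with nothing else moved. Handing in.

Emit:
servo_tool([
  [[0, 0, 0, 0, 0, 0, 0], [0, 0, 0, 0, 0, 0, 0], [0, 0, 0, 0, 0, 0, 0]],
])

```text
clock: 14.12
tcp_pos: [0.4453, -0.1149, 0.2833]
tool_rot: [-0.026, 0.94, 0.01, 0.34]
ft_force: [-0.6, -0.4, 0.2]
opening: 0.0003
```

```bash
python3 -c "
from bench import r,ticket
print(r.sense()['clock'],r.sense()['qd']); print(ticket.job_done())"
```

```text
14.1167 [-0.00027264  0.00136276 -0.00380748 -0.00078877  0.00119983  0.00128156]
the job is handed in; nothing more can be done
None
```

I laid the spoon on the plate and flipped the latch shut, then handed the job in at about 14 s of the 64 s allowed; hand-in reports no verdict.

- **Spoon:** I gripped it by the handle, lifted it clear of the lamp and set it down with about 4 N of contact. Its middle measures (0.470, 0.285), within about 8 mm of the plate's centre at (0.477, 0.284).
- **Latch:** I pushed the T-bar with closed fingers, the tool pitched 50° below horizontal to stay under the lamp. The lever snapped shut. Its arm now lies level (top at 0.137–0.138 m) and the T-bar's top is at 0.141–0.144 m, against 0.143 m expected when fully home. I judged this from images and depth only, since the joint value can't be read.
- **Everything else:** I saw no sign of a lamp bump in the wrist force, and the bystanders look unmoved in the last top view. The arm stood clear and at rest at hand-in.
- **Checks that disagreed or failed:**
  - The top and scene cameras differed by about 5–7 mm in x, so I used their mean.
  - Mid-push, the contact was on the finger's flank rather than its tip. I corrected that by sliding up along the tool axis.
  - The last spoon check from the top camera found no pixels in its depth window, so the final spoon figures come from the scene camera. The top picture agrees with them by eye.

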